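Chuck a solenoid plunger in the bench spindle

ROBOT

A 6-joint arm with a two-finger parallel gripper is mounted at the origin on the work surface. World frame = base frame: x ahead of the robot, y to its left, z up, the work surface at z = 0. Lengths are in m, angles in rad, forces in N, time in s.
With the tool pointing down it reaches from about 0.375 to 0.9 m from the base axis. Payload 3.1 kg.
Tool frame: the origin (TCP) lies between the finger pads; the fingertips stand 22 mm ahead of it and the grasp point (between the pads) lies 3 mm ahead of it; z points along the fingers, y is the direction in which the jaws open and shut (so a half turn about z gives the same grasp; the last joint's range is limited). The gripper opens to 87 mm and grips with 3 to 60 N. Pads are 19 mm wide; open, the fingers measure 117 mm over their backs; the gripper's body (75 mm by 190 mm) begins 51 mm behind the grasp point.
Start: joints at [-1.308, 0.527, 1.433, -0, 1.181, -0.178], TCP at [0.267, -0.565, 0.245] pointing down, gripper open.
Joint ranges: [-3.08, 3.08], [-0.75, 2.2], [0.22, 2.44], [-1.43, 4.57], [0, 2.65], [-2.85, 2.85]. Speed limits (rad/s): [2.79, 2.79, 3.14, 3.14, 3.14, 3.14].

INTERFACE

Orientations are given as a unit quaternion [x, y, z, w].
In Python, from rig import get_obs, camera, get_calibration, hand_in, search_frame gives the robot as it stands.
- The arm moves only by the shell command python3 -m jog 'ROWS' [FORCE]. ROWS is JSON, a list of rows, each an object with "grip": the closure in counts, from 0 (fully open) to 255 (shut); "travel": the shift along the world's x, y, z in cm, a list of three; "twist": the turn about the world's z in degrees. A call has 1 to 8 rows; each row shifts and turns the commanded pose from where the row before left it; what a row does not reach is not made up. A row lasts 1/10 s, in which the tool goes at most 50 mm and 8.59 degrees, less where a joint would pass 70% of its speed; a pose out of reach is approached as far as the arm can. A call is refused whole if a number of a shift passes 5 or a number of a turn 8.59, either way. A call with a gripper value outside its range is refused whole. The fingers move at their own pace and stop on an object; FORCE is the grip in N (left out, the last holds). Time passes only in rows, so rows that do not move let the fingers close. It gives the time, the measured TCP pose, the force and the opening at its end, in the units of the state.
- get_obs(): the state, without advancing time (a new reading comes with each control period).
- camera(name): name is "scene" or "top"; returns the picture (400x640x3 uint8, red, green, blue); there is no depth.
- get_calibration(name): a dict with "fx", "fy", "cx", "cy" (pixels), "R" (3x3) and "t" (3): a world point X has camera coordinates R X + t. Camera axes: x right, y down, z forward; pixel columns grow to the right and rows downward; lengths in m; the calibration is good to about 2 mm. A picture is of the moment at which its call begins. get_calibration takes no time and is no camera call.
- hand_in(): hands the job in, once; it reports no verdict.
Trained networks look in the newest picture that a camera, given by its name, has taken for a name from the list of things; names that differ only in an ending like _2 or _b are one class to them, and where a whole thing is asked for, a point or a joint stands for the part that bears it (a point fixed in the world has none). Each returns a list of dicts, best first, with "p" (0 to 1); they miss things now and then, are a little off and sometimes report something else, mostly with a low value. They report only what shows in the picture. A call takes as long as a camera call. They do not tell look-alikes from the thing itself.
- search_frame(target, camera): "at" ([x, y, z] in m, in world coordinates, good to about 4 mm: the middle of the surface that is visible of it).
The state is a dict: "time": time; "q": joint angles; "joint_velocities": joint speeds; "joint_torque": joint torques, N m; "position": TCP position; "tool_rot": TCP orientation; "ft_force": force on the tool from outside, world axes, zero at the start; "moment": the same for the moment, N m; "grip_width": finger opening in m.
Only numpy, scipy, OpenCV 4.12 (cv2) and the standard library are available. Lean on these libraries where they do the work, as an engineer would, in place of code of your own. Each camera call takes 0.05 s, during which the arm holds its last target. There are 200 camera calls.

TASK

Stand the brass solenoid plunger upright in the open jaws of the bench spindle's chuck, down on the floor of its bore, and turn the ribbed sleeve clockwise until the three jaws hold it firmly, ready for polishing. Tighten it only hand-firm: stop once the sleeve clearly stiffens, because soft brass is crushed by an overtightened chuck. Leave the spindle's selector knob in its middle (off) detent and the other parts lying about undisturbed, and let go at the end.

Things in the scene. Friction and masses are not known exactly. Their poses are not given: they have to be found in the camera images.
- plunger: loose brass solenoid plunger, plain cylinder 24 mm diameter, 88 mm long, narrow groove near its top, black rubber seal in its top face; about 0.32 kg; starts standing on the bench seal end up, at one side of the spindle unit; origin at the centre of its underside, z along its axis
- unit: bench spindle unit: fixed pale blue steel box, 170 mm (its x) by 240 mm (its y) by 80 mm high, with the chuck on its top at y = +56 mm and the selector knob at y = -62 mm; yaw within 0.4 rad of the bench; origin at the centre of its underside at bench height, z up
- chuck: fixed upright three-jaw keyless chuck on the unit's top: a dark steel ribbed sleeve turns round a steel core with a blind bore 39 mm wide. Clockwise seen from above closes the jaws, the other way opens them. Let go, the sleeve stays, or springs back until 0.22 N m of back torque is left. Origin on the chuck's axis on the unit's top face (80 mm above the bench), axes as the unit's
- seat (a point): centre of the bore's floor on the chuck's axis, 92 mm above the bench, where the plunger's underside belongs. Standing there the plunger rises 34 mm above the jaws and 38 mm above the sleeve's rim
- sleeve_top (a point): centre of the sleeve's rim, 142 mm above the bench. Below it the ribs, 58 mm across, can be gripped 2 to 40 mm down; nothing tall within 90 mm. Friction 0.22 N m; once all three jaws bear on the plunger a springy back torque adds to it, about 0.4 N m per rad: firm from 0.12, best 0.2 to 0.3, brass crushed at 0.46 N m. At rest friction may act either way: compare with readings taken with free jaws
- selector (a joint): the unit's forward/off/reverse selector, a black ribbed plastic knob 50 mm across and 27 mm high, sprung to its middle detent: 0 rad = off, range -0.8 to 0.8
- knob_top (a point): centre of the selector knob's top face, 107 mm above the bench
- relay_can: copper relay can on a black base, a loose upright cylinder 42 mm in diameter and 70 mm high without a groove, at one side of the unit (the plunger is at the other side, either way round); a bystander; origin at the centre of its underside
- box_lid: grey junction box lid, 80 by 110 by 20 mm, lying flat on the bench; a bystander; origin at the centre of its underside
- rubber_foot: black rubber machine foot, a loose cone 60 mm in diameter and 34 mm high on the bench; a bystander; origin at the centre of its underside
- jaw_tops (a point): on the chuck's axis level with the tops of the three steel jaws, 146 mm above the bench (4 mm above the sleeve's rim). Jaws at 60, 180, 300 degrees from the chuck's x, all moving in 2 mm per rad of sleeve. The gap between them starts at 31 to 37 mm diameter (unknown), so they meet the plunger after 1.8 to 3.3 rad, several grasps; they push it to the centre
There are look-alikes about, which are no part of the job. There is more than one size of the plunger; the job needs the middle-sized.

How it is judged:
On the way, in this order (a step that is already met when the one before it is completed fails the run):
1. the plunger stands upright on the floor of the chuck's bore, between the open jaws (horizontal distance between plunger and seat below 0.009 m and z of plunger in the frame of seat below 0.003 m and angle between plunger's own z axis and vertical below 0.12 rad), for 0.2 s.
2. the jaws, closed by the sleeve, grip the plunger firmly and centred (contact force between chuck and plunger above 60 N and horizontal distance between plunger and seat below 0.004 m and z of plunger in the frame of seat below 0.003 m), for 0.2 s.
At the end, for the whole second after the job is handed in: The plunger stands upright (0.05 rad), centred (4 mm) and down in the chuck (within 3 mm of the bore floor), at rest, gripped by the jaws with 60 N or more in all; selector within 0.2 rad of its middle detent; relay can, lid and foot within 30 mm of where they were, relay can upright (all of step 2 and angle between plunger's own z axis and vertical below 0.05 rad and linear speed of plunger below 0.02 m/s and value of joint selector between -0.2 and 0.2 rad and angle between relay_can's own z axis and vertical below 0.1 rad and distance of each of relay_can, box_lid, rubber_foot from where it was at the start of the episode below 0.03 m); the robot touches nothing.
It fails at once if the chuck is overtightened and crushes the plunger (more than 230 N between chuck and plunger in all) (contact force between chuck and plunger above 230 N).
It fails at once if the selector knob is turned out of its middle detent (value of joint selector above 0.4 rad or value of joint selector below -0.4 rad).
It fails at once if a bystander is moved by more than 30 mm or knocked over (distance of any of relay_can, box_lid, rubber_foot from where it was at the start of the episode above 0.03 m or angle between relay_can's own z axis and vertical above 0.5 rad).
It also fails if it takes over 67 s, if anything falls off the work surface, if the arm or the gripper's body presses on something with over 40 N, if the wrist force passes 120 N, or if a joint passes its speed limit or range.

## Working session

There is one attempt and no reset: what is moved stays moved. The work goes in short steps, Python scripts to look and compute and a shell command to move; the robot and the scene stay as the last step left them, time stands still between calls to the robot, and variables do not carry over. Pictures are saved under pics/ and viewed, about 8 in all and at most 12, crops included, and the job is handed in when it is done.

```bash
ls; mkdir -p pics
cat > h.py <<'E'
import numpy as np, cv2
from rig import *
def snap(cam,name=None,crop=None,scale=1):
    im=camera(cam)
    if name: save(im,name,crop,scale)
    return im
def save(im,name,crop=None,scale=1):
    b=im[...,::-1]
    if crop: x0,y0,x1,y1=crop; b=b[y0:y1,x0:x1]
    cv2.imwrite('pics/'+name,cv2.resize(b,None,fx=scale,fy=scale,interpolation=cv2.INTER_CUBIC))
def proj(cam,X):
    c=get_calibration(cam); p=np.array(c['R'])@np.array(X)+np.array(c['t']); return c['fx']*p[0]/p[2]+c['cx'],c['fy']*p[1]/p[2]+c['cy']
def ray(cam,u,v,z):
    c=get_calibration(cam);R=np.array(c['R']);t=np.array(c['t'])
    d=R.T@np.array([(u-c['cx'])/c['fx'],(v-c['cy'])/c['fy'],1]);o=-R.T@t
    return o+d*(z-o[2])/d[2]
E
python3 - <<'E'
from h import *
a=snap('top','top0.png');b=snap('scene','scene0.png')
for cam in('top','scene'):
    for n in ['plunger','chuck','sleeve_top','selector','relay_can','box_lid','rubber_foot']:
        for r in search_frame(n,cam):
            print(cam,n,round(r['p'],2),np.round(r['at'],3),np.round(proj(cam,r['at'])))
o=get_obs();print({k:np.round(v,3) for k,v in o.items()})
E
```

```text
pics
top plunger 0.73 [ 0.416 -0.335  0.082] [455. 258.]
top plunger 0.65 [ 0.364 -0.3    0.122] [443. 277.]
top plunger 0.64 [ 0.53  -0.062  0.078] [348. 204.]
top chuck 0.67 [ 0.533 -0.01   0.1  ] [328. 199.]
top sleeve_top 0.83 [ 0.537 -0.004  0.099] [326. 197.]
top selector 0.7 [ 0.543 -0.12   0.111] [373. 198.]
top relay_can 0.78 [0.437 0.294 0.066] [205. 228.]
top rubber_foot 0.95 [0.653 0.349 0.031] [199. 149.]
scene plunger 0.74 [ 0.431 -0.352  0.053] [206. 274.]
scene plunger 0.72 [ 0.373 -0.316  0.091] [200. 243.]
scene plunger 0.5 [ 0.444 -0.408  0.038] [192. 296.]
scene plunger 0.18 [ 0.569 -0.091  0.079] [321. 229.]
scene chuck 0.57 [ 0.549 -0.021  0.118] [332. 200.]
scene sleeve_top 0.65 [ 0.547 -0.02   0.116] [331. 200.]
scene selector 0.78 [ 0.555 -0.13   0.104] [306. 229.]
scene relay_can 0.72 [0.45  0.287 0.041] [366. 154.]
scene box_lid 0.7 [ 0.655 -0.361  0.018] [274. 339.]
scene rubber_foot 0.87 [0.668 0.336 0.027] [433. 176.]
{'time': np.float64(0.8), 'q': array([-1.308,  0.527,  1.433, -0.   ,  1.181, -0.178]), 'joint_velocities': array([-0.001,  0.001,  0.   ,  0.   ,  0.001,  0.   ]), 'joint_torque': array([ -0.   , -43.995, -17.698,   0.063,   0.05 ,  -0.   ]), 'position': array([ 0.267, -0.565,  0.245]), 'tool_rot': array([ 0.976,  0.219, -0.   ,  0.   ]), 'ft_force': array([-0.226, -0.5  , -0.263]), 'moment': array([0.006, 0.014, 0.028]), 'grip_width': np.float64(0.087)}
```

View pics/top0.png

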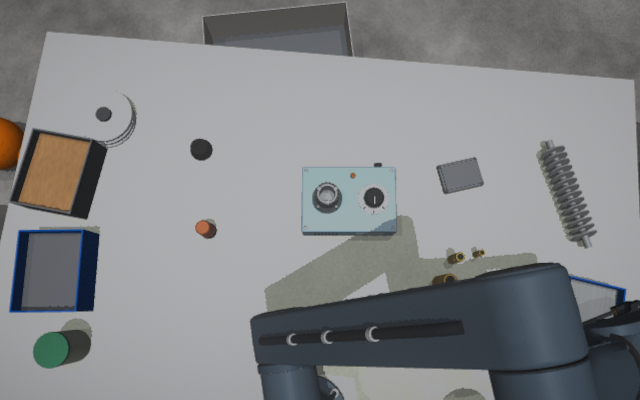

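View pics/scene0.png

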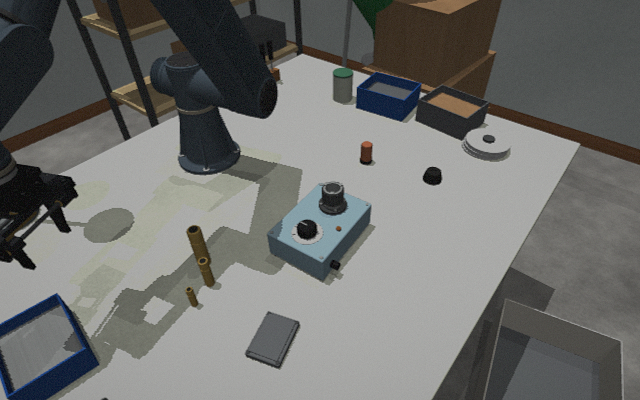

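Three plungers show. In the scene view: large (196,243), middle (205,272), small (192,296). In the top view: large (443,280), middle (456,258), small (478,253). The middle-sized one is the job, so I'll check its size in a crop.

Run:
```python
from h import *
a=cv2.imread('pics/top0.png');b=cv2.imread('pics/scene0.png')
z=lambda i,x0,y0,w,h,s:cv2.resize(i[y0:y0+h,x0:x0+w],None,fx=s,fy=s,interpolation=cv2.INTER_CUBIC)
l=z(b,170,215,66,100,6)          # 396x600
r=np.vstack([z(a,425,240,66,50,6),z(a,300,160,99,75,4)])
cv2.imwrite('pics/c1.png',np.hstack([l,r]))
```

```text
(no output)
```

View pics/c1.png

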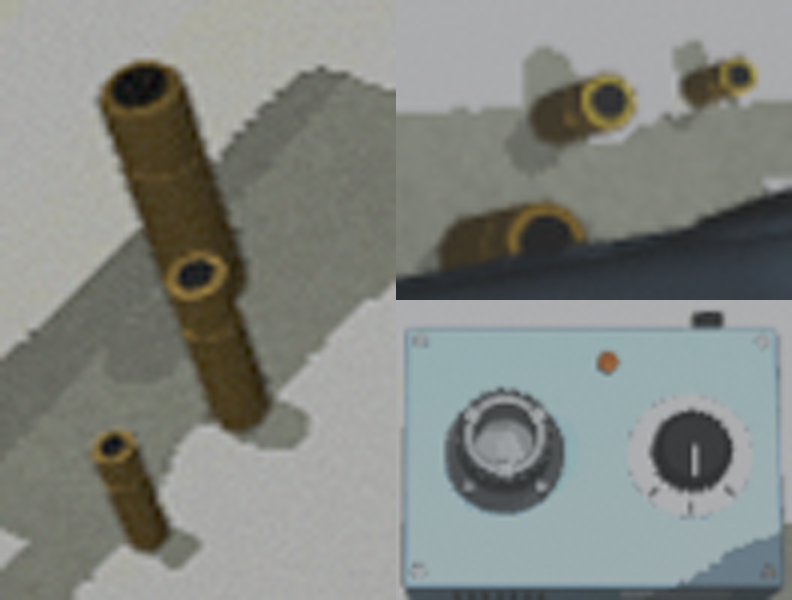

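Run:
```python
from h import *
p=lambda *a:print(a[0],np.round(ray(*a[1:]),4))
p('mid top/top','top',460.2,257,.088);p('mid top/scene','scene',202.7,261,.088)
p('mid base/scene','scene',210.3,283.5,0)
p('large top/top','top',449.3,279,.088)
p('small top','top',481.7,252.5,.06)
p('rim','top',326.8,193.3,.144);p('flange','top',327,197.5,.085)
p('rim scene','scene',333,187,.144)
c=[ray('top',300+(u-396)/4,160+(v-300)/4,.08) for u,v in((406,330),(778,332),(776,587),(404,583))]
print(np.round(c,4),np.mean(c,0)); d=c[1]-c[0];print(np.linalg.norm(d),np.linalg.norm(c[3]-c[0]),'y axis dir (knob->chuck)',np.degrees(np.arctan2(*(-d)[[1,0]])))
p('knob','top',300+(691-396)/4,160+(450-300)/4,.107)
m=np.array(ray('top',460.2,257,.088))
for X in ([m[0],m[1],.088],[m[0],m[1],0]): print(proj('scene',X),proj('top',X))
c=get_calibration('scene');print('scale ring top', [np.hypot(*(np.array(proj('top',m+[.012,0,0]))-proj('top',m-[.012,0,0])))])
for n in('top','scene'):
  c=get_calibration(n);print(n,-np.array(c['R']).T@np.array(c['t']))
```

```text
mid top/top [ 0.418  -0.3472  0.088 ]
mid top/scene [ 0.4208 -0.3458  0.088 ]
mid base/scene [ 0.42   -0.3459  0.    ]
large top/top [ 0.3619 -0.3224  0.088 ]
small top [ 0.4372 -0.4087  0.06  ]
rim [ 0.5373 -0.0059  0.144 ]
flange [ 0.5394 -0.0065  0.085 ]
rim scene [ 0.5389 -0.0037  0.144 ]
[[ 0.6135  0.0632  0.08  ]
 [ 0.6333 -0.1756  0.08  ]
 [ 0.4679 -0.184   0.08  ]
 [ 0.4501  0.0486  0.08  ]] [ 0.54117136 -0.0619572   0.08      ]
0.23961703710968027 0.16407301048145553 y axis dir (knob->chuck) 94.7304293938799
knob [ 0.545  -0.1227  0.107 ]
(np.float64(201.42375265415728), np.float64(260.80623558399844)) (np.float64(460.19999999999993), np.float64(256.99999999999994))
(np.float64(209.33067021684337), np.float64(283.4549035329603)) (np.float64(451.2162413419786), np.float64(259.87408833518674))
scale ring top [np.float64(9.71658174789426)]
top [ 0.28436769 -0.02226737  1.30657936]
scene [ 1.02434074 -0.6290933   0.82128683]
```

The crop shows the middle plunger's top at top-view (460,257) and scene (203,261). The two cameras agree on about (0.419,-0.3465) with an 88 mm height, so this is the one. The larger and smaller ones are the look-alikes. The chuck axis is at about (0.538,-0.005). I'll approach with the jaws opening along about 38°, clear of both neighbours.

```bash
python3 -m jog '[{"grip":0,"travel":[1.27,1.82,0],"twist":8.5},{"grip":0,"travel":[1.27,1.82,0],"twist":8.5},{"grip":0,"travel":[1.27,1.82,0],"twist":8.5},{"grip":0,"travel":[1.27,1.82,0],"twist":8.5},{"grip":0,"travel":[1.27,1.82,0],"twist":8.5},{"grip":0,"travel":[1.27,1.82,0],"twist":8.5}]' 20
python3 -m jog '[{"grip":0,"travel":[1.27,1.82,0],"twist":8.5},{"grip":0,"travel":[1.27,1.82,0],"twist":8.5},{"grip":0,"travel":[1.27,1.82,0],"twist":8.5},{"grip":0,"travel":[1.27,1.82,0],"twist":8.5},{"grip":0,"travel":[1.27,1.82,0],"twist":8.5},{"grip":0,"travel":[1.27,1.82,0],"twist":8.5},{"grip":0,"travel":[0,0,0],"twist":0},{"grip":0,"travel":[0,0,0],"twist":0}]'
python3 - <<'E'
from h import *
import scipy.optimize as so
a=snap('top');b=snap('scene')
P=[('top',450,279.7),('scene',193.3,229.5)]
r=so.least_squares(lambda X:np.concatenate([np.array(proj(c,X))-(u,v) for c,u,v in P]),[.37,-.32,.11]);print('large top',r.x,r.cost)
print(get_obs()['q'])
sa=cv2.resize(a[200:320,400:520],None,fx=3.3,fy=3.3); sb=cv2.resize(b[180:320,150:290],None,fx=2.83,fy=2.83)
h=min(len(sa),len(sb));save(np.hstack([sa[:h],sb[:h]]),'c2.png')
E
```

```text
time: 1.4
position: [0.3434, -0.4553, 0.2446]
tool_rot: [0.785, 0.62, 0.0, 0.0]
ft_force: [0.8, 0.9, -0.2]
grip_width: 0.087
time: 2.2
position: [0.4192, -0.3469, 0.2447]
tool_rot: [0.445, 0.896, -0.0, 0.0]
ft_force: [-0.6, -0.6, 0.6]
grip_width: 0.0868
large top [ 0.35839168 -0.31379156  0.12704666] 0.11574918055778628
[-8.98023692e-01  4.18782804e-01  1.63603813e+00 -5.21772705e-04
  1.08611330e+00 -1.54582523e+00]
```

View pics/c2.png

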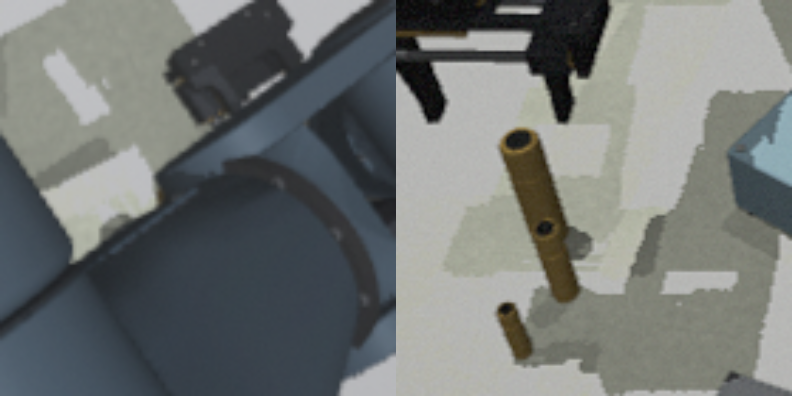

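The scene view shows the fingers straddling the plunger at crop (545,228), with the large one (127 mm tall, 70 mm away) clear. Descending and gripping.

```bash
python3 -m jog '[{"grip":0,"travel":[0,0,-3.5],"twist":0},{"grip":0,"travel":[0,0,-3.5],"twist":0},{"grip":0,"travel":[0,0,-3.5],"twist":0},{"grip":0,"travel":[0,0,-3],"twist":0},{"grip":0,"travel":[0,0,-1.9],"twist":0},{"grip":0,"travel":[0,0,-1],"twist":0},{"grip":0,"travel":[0,0,0],"twist":0},{"grip":0,"travel":[0,0,0],"twist":0}]'
python3 -m jog '[{"grip":255,"travel":[0,0,0],"twist":0},{"grip":255,"travel":[0,0,0],"twist":0},{"grip":255,"travel":[0,0,0],"twist":0},{"grip":255,"travel":[0,0,0],"twist":0},{"grip":255,"travel":[0,0,0],"twist":0},{"grip":255,"travel":[0,0,0],"twist":0},{"grip":255,"travel":[0,0,0],"twist":0},{"grip":255,"travel":[0,0,0],"twist":0}]' 25
```

```text
time: 3.1
position: [0.4193, -0.3477, 0.0811]
tool_rot: [0.445, 0.896, -0.0, 0.001]
ft_force: [-0.8, -0.4, 0.6]
grip_width: 0.0871
time: 3.9
position: [0.4191, -0.3468, 0.0805]
tool_rot: [0.444, 0.896, 0.0, -0.0]
ft_force: [0.4, 0.2, -0.3]
grip_width: 0.0309
```

```bash
python3 -m jog '[{"grip":255,"travel":[0,0,0],"twist":0},{"grip":255,"travel":[0,0,0],"twist":0},{"grip":255,"travel":[0,0,0],"twist":0}]' 25
python3 -m jog '[{"grip":255,"travel":[0,0,1],"twist":0},{"grip":255,"travel":[0,0,2],"twist":0},{"grip":255,"travel":[0,0,3],"twist":0},{"grip":255,"travel":[0,0,4],"twist":0},{"grip":255,"travel":[0,0,4],"twist":0},{"grip":255,"travel":[0,0,3],"twist":0},{"grip":255,"travel":[0,0,0],"twist":0}]'
```

```text
time: 4.2
position: [0.4191, -0.3468, 0.0805]
tool_rot: [0.444, 0.896, 0.0, -0.0]
ft_force: [1.1, 0.7, -0.3]
grip_width: 0.0233
time: 4.9
position: [0.4207, -0.3488, 0.2553]
tool_rot: [0.444, 0.896, -0.002, 0.005]
ft_force: [1.2, -0.6, -3.1]
grip_width: 0.0233
```

```bash
python3 -m jog '[{"grip":255,"travel":[0.9,2.6,0],"twist":8.5},{"grip":255,"travel":[1,2.85,0],"twist":8.5},{"grip":255,"travel":[1,2.85,0],"twist":8.5},{"grip":255,"travel":[1,2.85,0],"twist":8.5},{"grip":255,"travel":[1,2.85,0],"twist":8.5},{"grip":255,"travel":[1,2.85,0],"twist":8.5}]'
python3 -m jog '[{"grip":255,"travel":[1,2.85,0],"twist":8.5},{"grip":255,"travel":[1,2.85,0],"twist":8.5},{"grip":255,"travel":[1,2.85,0],"twist":8.5},{"grip":255,"travel":[1,2.85,0],"twist":8.5},{"grip":255,"travel":[1,2.85,0],"twist":8.5},{"grip":255,"travel":[1,2.85,0],"twist":0},{"grip":255,"travel":[0,0,0],"twist":0},{"grip":255,"travel":[0,0,0],"twist":0}]'
python3 - <<'E'
from h import *
a=snap('top');b=snap('scene')
print(np.round(get_obs()['q'],3),get_obs()['position'],get_obs()['moment'])
sa=cv2.resize(a[140:260,270:390],None,fx=3.3,fy=3.3); sb=cv2.resize(b[120:240,270:390],None,fx=3.3,fy=3.3)
save(np.hstack([sa,sb]),'c3.png')
E
```

```text
time: 5.5
position: [0.477, -0.1764, 0.2488]
tool_rot: [0.012, 1.0, 0.001, -0.002]
ft_force: [1.5, -0.5, -3.7]
grip_width: 0.0234
time: 6.3
position: [0.5368, -0.0066, 0.2489]
tool_rot: [-0.349, 0.937, 0.001, -0.002]
ft_force: [-1.0, 0.2, -3.0]
grip_width: 0.0236
[-2.220e-01  4.040e-01  1.646e+00 -1.000e-03  1.094e+00 -2.504e+00] [ 0.53709637 -0.00780574  0.24952821] [ 0.09505321 -0.11118033 -0.01971429]
```

View pics/c3.png

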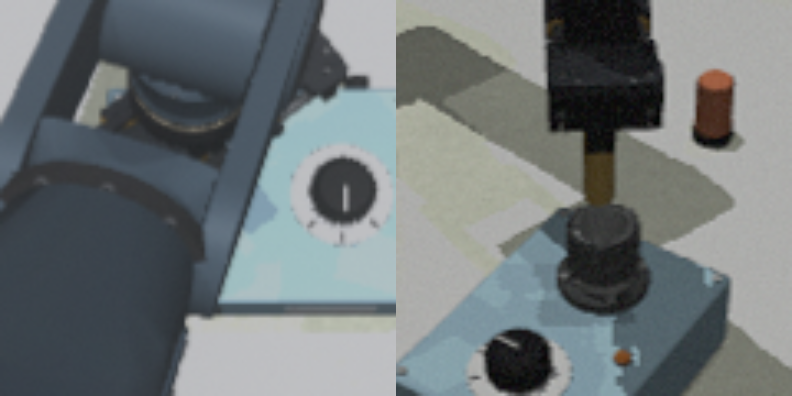

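The scene view shows the plunger at crop (598,175), lined up above the chuck mouth, with knob and can untouched. I'll nudge the position and lower in stages while watching the force.

```bash
python3 -m jog '[{"grip":255,"travel":[0.1,0.15,-1],"twist":0},{"grip":255,"travel":[0,0,-1.2],"twist":0},{"grip":255,"travel":[0,0,-1],"twist":0},{"grip":255,"travel":[0,0,-0.8],"twist":0},{"grip":255,"travel":[0,0,0],"twist":0},{"grip":255,"travel":[0,0,0],"twist":0}]'
python3 - <<'E'
from rig import *
o=get_obs();print(o['position'],o['ft_force'],o['moment'])
E
python3 -m jog '[{"grip":255,"travel":[0,0,-0.8],"twist":0},{"grip":255,"travel":[0,0,-0.8],"twist":0},{"grip":255,"travel":[0,0,0],"twist":0}]'
```

```text
time: 7.0
position: [0.5391, -0.0059, 0.2102]
tool_rot: [-0.348, 0.937, 0.0, -0.0]
ft_force: [0.3, 0.3, -3.7]
grip_width: 0.0236
[ 0.53906331 -0.00590445  0.21019261] [ 0.27782147  0.25767759 -3.70895885] [ 0.19186427 -0.08344804  0.04102463]
time: 7.3
position: [0.5381, -0.0056, 0.1933]
tool_rot: [-0.348, 0.937, 0.001, -0.001]
ft_force: [0.8, 0.1, -3.1]
grip_width: 0.0234
```

```bash
python3 -m jog '[{"grip":255,"travel":[0,0,-0.8],"twist":0},{"grip":255,"travel":[0,0,-0.7],"twist":0},{"grip":255,"travel":[0,0,-0.3],"twist":0},{"grip":255,"travel":[0,0,0],"twist":0}]'
python3 -m jog '[{"grip":255,"travel":[0,0,-0.1],"twist":0},{"grip":255,"travel":[0,0,-0.1],"twist":0},{"grip":255,"travel":[0,0,0],"twist":0}]'
```

```text
time: 7.7
position: [0.5387, -0.0058, 0.1758]
tool_rot: [-0.348, 0.937, 0.0, -0.001]
ft_force: [-0.5, 0.2, -4.0]
grip_width: 0.0234
time: 8.0
position: [0.5392, -0.0058, 0.1746]
tool_rot: [-0.348, 0.937, -0.0, 0.0]
ft_force: [0.7, 0.5, -3.0]
grip_width: 0.023
```

```bash
python3 -m jog '[{"grip":255,"travel":[0,0,-0.1],"twist":0},{"grip":255,"travel":[0,0,0],"twist":0}]'
python3 -m jog '[{"grip":255,"travel":[0,0,-0.1],"twist":0},{"grip":255,"travel":[0,0,0],"twist":0}]'
```

```text
time: 8.2
position: [0.5391, -0.0058, 0.1736]
tool_rot: [-0.348, 0.937, -0.0, 0.0]
ft_force: [-0.5, -1.3, -3.1]
grip_width: 0.0231
time: 8.4
position: [0.5391, -0.0058, 0.1725]
tool_rot: [-0.348, 0.937, -0.0, 0.0]
ft_force: [-0.2, 0.8, -2.8]
grip_width: 0.0231
```

```bash
python3 -m jog '[{"grip":255,"travel":[0,0,-0.05],"twist":0},{"grip":255,"travel":[0,0,0],"twist":0}]'
python3 -m jog '[{"grip":255,"travel":[0,0,-0.05],"twist":0},{"grip":255,"travel":[0,0,0],"twist":0}]'
```

```text
time: 8.6
position: [0.5392, -0.0058, 0.1724]
tool_rot: [-0.348, 0.937, -0.0, 0.0]
ft_force: [-0.3, 0.5, 0.5]
grip_width: 0.0232
time: 8.8
position: [0.5394, -0.0057, 0.1724]
tool_rot: [-0.348, 0.937, -0.0, 0.0]
ft_force: [-0.7, 0.5, 5.1]
grip_width: 0.0233
```

Floor contact: the force rises from -3 to +5 N at the expected height. Releasing, then checking the placement.

```bash
python3 -m jog '[{"grip":200,"travel":[0,0,0],"twist":0},{"grip":150,"travel":[0,0,0],"twist":0},{"grip":0,"travel":[0,0,0],"twist":0},{"grip":0,"travel":[0,0,0],"twist":0},{"grip":0,"travel":[0,0,0],"twist":0},{"grip":0,"travel":[0,0,0],"twist":0},{"grip":0,"travel":[0,0,0],"twist":0},{"grip":0,"travel":[0,0,0],"twist":0}]'
python3 -m jog '[{"grip":0,"travel":[0,0,0],"twist":0},{"grip":0,"travel":[0,0,0],"twist":0},{"grip":0,"travel":[0,0,0],"twist":0}]'
python3 - <<'E'
from h import *
b=snap('scene')
print(get_obs()['moment'])
save(b,'c4.png',(280,120,400,240),4.5)
print('expected plunger top if at 0.538,-.005:',proj('scene',[.538,-.005,.18]),'rim',proj('scene',[.538,-.005,.142]))
E
```

```text
time: 9.6
position: [0.5391, -0.0058, 0.1715]
tool_rot: [-0.348, 0.937, 0.0, -0.0]
ft_force: [-0.2, -0.2, -0.4]
grip_width: 0.0713
time: 9.9
position: [0.5391, -0.0058, 0.1716]
tool_rot: [-0.348, 0.937, -0.0, -0.0]
ft_force: [-0.2, -0.0, -0.3]
grip_width: 0.0863
[ 0.11236422 -0.12542912 -0.03332715]
expected plunger top if at 0.538,-.005: (np.float64(332.3710114283865), np.float64(176.24220488385618)) rim (np.float64(332.40524972435486), np.float64(187.7108913165478))
```

View pics/c4.png

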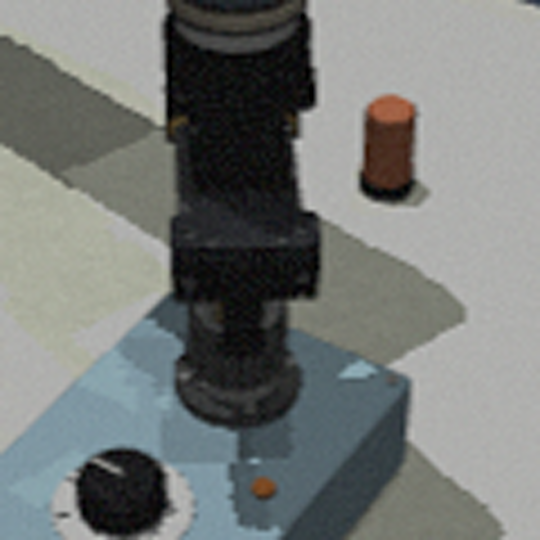

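```bash
python3 -m jog '[{"grip":0,"travel":[-0.05,0.03,-1],"twist":0},{"grip":0,"travel":[0,0,-1.2],"twist":0},{"grip":0,"travel":[0,0,-0.8],"twist":0},{"grip":0,"travel":[0,0,-0.3],"twist":0},{"grip":0,"travel":[0,0,0],"twist":0}]'
python3 -m jog '[{"grip":255,"travel":[0,0,0],"twist":0},{"grip":255,"travel":[0,0,0],"twist":0},{"grip":255,"travel":[0,0,0],"twist":0},{"grip":255,"travel":[0,0,0],"twist":0},{"grip":255,"travel":[0,0,0],"twist":0},{"grip":255,"travel":[0,0,0],"twist":0}]' 12
python3 -c "
from rig import *
o=get_obs();print(o['position'],o['ft_force'],o['moment'],o['q'][5])"
```

```text
time: 10.45
position: [0.538, -0.0054, 0.1375]
tool_rot: [-0.348, 0.937, 0.001, -0.001]
ft_force: [-1.1, 0.2, 0.4]
grip_width: 0.0871
time: 11.05
position: [0.5387, -0.0055, 0.1388]
tool_rot: [-0.348, 0.937, -0.0, 0.0]
ft_force: [0.0, -0.9, 1.4]
grip_width: 0.0575
[ 0.53865345 -0.00547229  0.1388022 ] [ 0.02929508 -0.86875698  1.41563865] [ 0.21617732 -0.0616579  -0.02779335] -2.4999040538269153
```

```bash
cat > m.py <<'E'
from rig import *
import numpy as np
o=get_obs();x,y=o['tool_rot'][:2]
print('   MZ %.3f'%o['moment'][2],'F',np.round(o['ft_force'],1),'yaw %.1f'%(np.degrees(2*np.arctan2(y,x))-90),'q6 %.2f'%o['q'][5],'w %.4f'%o['grip_width'])
E
python3 -m jog '[{"grip":255,"travel":[0,0,0],"twist":0},{"grip":255,"travel":[0,0,0],"twist":0},{"grip":255,"travel":[0,0,0],"twist":-3},{"grip":255,"travel":[0,0,0],"twist":-6},{"grip":255,"travel":[0,0,0],"twist":-6}]' 32 >/dev/null; python3 m.py
python3 -m jog '[{"grip":255,"travel":[0,0,0],"twist":-6},{"grip":255,"travel":[0,0,0],"twist":-6},{"grip":255,"travel":[0,0,0],"twist":-6}]' >/dev/null; python3 m.py
python3 -m jog '[{"grip":255,"travel":[0,0,0],"twist":-6},{"grip":255,"travel":[0,0,0],"twist":-6},{"grip":255,"travel":[0,0,0],"twist":-6}]' >/dev/null; python3 m.py
```

```text
MZ 0.275 F [-0.3  0.4  3.3] yaw 115.6 q6 -2.23 w 0.0573
   MZ 0.296 F [-0.7  0.7  3.4] yaw 97.6 q6 -1.92 w 0.0572
   MZ 0.321 F [-0.5  1.4  2.6] yaw 79.6 q6 -1.61 w 0.0574
```

```bash
python3 -m jog '[{"grip":255,"travel":[0,0,0],"twist":-6},{"grip":255,"travel":[0,0,0],"twist":-6},{"grip":255,"travel":[0,0,0],"twist":-6}]' >/dev/null; python3 m.py
python3 -m jog '[{"grip":255,"travel":[0,0,0],"twist":-6},{"grip":255,"travel":[0,0,0],"twist":-6},{"grip":255,"travel":[0,0,0],"twist":-6}]' >/dev/null; python3 m.py
python3 -m jog '[{"grip":255,"travel":[0,0,0],"twist":-6},{"grip":255,"travel":[0,0,0],"twist":-6}]' >/dev/null; python3 m.py
python3 -m jog '[{"grip":255,"travel":[0,0,0],"twist":0},{"grip":255,"travel":[0,0,0],"twist":0}]' >/dev/null; python3 m.py
```

```text
MZ 0.321 F [-1.   3.   2.3] yaw 61.6 q6 -1.29 w 0.0573
   MZ 0.267 F [-0.6  2.6  2.4] yaw 43.6 q6 -0.98 w 0.0574
   MZ 0.343 F [0.2 1.2 2.6] yaw 31.6 q6 -0.77 w 0.0574
   MZ -0.214 F [0.5 3.4 3. ] yaw 31.8 q6 -0.77 w 0.0574
```

```bash
for i in 1; do :; done
python3 -m jog '[{"grip":255,"travel":[0,0,0],"twist":-6},{"grip":255,"travel":[0,0,0],"twist":-6}]' >/dev/null; python3 m.py
python3 -m jog '[{"grip":255,"travel":[0,0,0],"twist":-6},{"grip":255,"travel":[0,0,0],"twist":-6}]' >/dev/null; python3 m.py
python3 -m jog '[{"grip":255,"travel":[0,0,0],"twist":-6},{"grip":255,"travel":[0,0,0],"twist":-6}]' >/dev/null; python3 m.py
```

```text
MZ 0.291 F [0.8 4.5 2.4] yaw 19.7 q6 -0.56 w 0.0572
   MZ 0.337 F [0.8 3.5 3.6] yaw 7.7 q6 -0.35 w 0.0575
   MZ 0.349 F [1.  3.2 3.2] yaw -4.3 q6 -0.14 w 0.0573
```

```bash
python3 -m jog '[{"grip":255,"travel":[0,0,0],"twist":-6},{"grip":255,"travel":[0,0,0],"twist":-6}]' >/dev/null; python3 m.py
```

```text
MZ 0.328 F [0.9 3.5 3.6] yaw -16.3 q6 0.07 w 0.0573
```

```bash
python3 -m jog '[{"grip":255,"travel":[0,0,0],"twist":-6},{"grip":255,"travel":[0,0,0],"twist":-6}]' >/dev/null; python3 m.py
python3 -m jog '[{"grip":255,"travel":[0,0,0],"twist":-6},{"grip":255,"travel":[0,0,0],"twist":-6}]' >/dev/null; python3 m.py
```

```text
MZ 0.329 F [1.7 4.2 3.4] yaw -28.3 q6 0.28 w 0.0579
   MZ 0.371 F [0.9 4.4 3.5] yaw -40.3 q6 0.49 w 0.0575
```

```bash
python3 -m jog '[{"grip":255,"travel":[0,0,0],"twist":-6},{"grip":255,"travel":[0,0,0],"twist":-6}]' >/dev/null; python3 m.py
python3 -m jog '[{"grip":255,"travel":[0,0,0],"twist":-6}]' >/dev/null; python3 m.py
```

```text
MZ 0.309 F [0.5 3.5 2.5] yaw -52.3 q6 0.70 w 0.0575
   MZ 0.316 F [1.4 3.7 2.9] yaw -58.3 q6 0.80 w 0.0572
```

```bash
python3 -m jog '[{"grip":255,"travel":[0,0,0],"twist":0},{"grip":255,"travel":[0,0,0],"twist":0}]' 50 >/dev/null; python3 m.py
python3 -m jog '[{"grip":255,"travel":[0,0,0],"twist":-5},{"grip":255,"travel":[0,0,0],"twist":-5}]' >/dev/null; python3 m.py
```

```text
MZ -0.161 F [1.5 4.5 4. ] yaw -58.1 q6 0.80 w 0.0567
   MZ 0.366 F [1.7 4.1 3.4] yaw -68.2 q6 0.97 w 0.0571
```

```bash
python3 -m jog '[{"grip":255,"travel":[0,0,0],"twist":-5},{"grip":255,"travel":[0,0,0],"twist":-5}]' >/dev/null; python3 m.py
python3 -m jog '[{"grip":255,"travel":[0,0,0],"twist":-5},{"grip":255,"travel":[0,0,0],"twist":-5}]' >/dev/null; python3 m.py
```

```text
MZ 0.408 F [2.5 4.4 3.9] yaw -78.2 q6 1.15 w 0.0573
   MZ 0.411 F [1.7 3.2 3. ] yaw -88.2 q6 1.32 w 0.0573
```

```bash
python3 -m jog '[{"grip":255,"travel":[0,0,0],"twist":-5},{"grip":255,"travel":[0,0,0],"twist":-5}]' >/dev/null; python3 m.py
python3 -m jog '[{"grip":255,"travel":[0,0,0],"twist":0}]' >/dev/null; python3 m.py
python3 -m jog '[{"grip":255,"travel":[0,0,0],"twist":0}]' >/dev/null; python3 m.py
```

```text
MZ 0.492 F [1.8 3.8 4.1] yaw -98.2 q6 1.50 w 0.0570
   MZ 0.004 F [2.7 4.1 4.2] yaw -98.1 q6 1.49 w 0.0570
   MZ 0.037 F [1.9 4.9 3.8] yaw -98.1 q6 1.49 w 0.0572
```

The sleeve has clearly stiffened. Moving torque went from 0.31 to 0.49, static from -0.2 to +0.02, so the back torque is about 0.2 N·m. I'll turn a few more degrees into the best band, then let go.

```bash
python3 -m jog '[{"grip":255,"travel":[0,0,0],"twist":-5}]' >/dev/null; python3 m.py
python3 -m jog '[{"grip":255,"travel":[0,0,0],"twist":0},{"grip":255,"travel":[0,0,0],"twist":0}]' >/dev/null; python3 m.py
python3 -m jog '[{"grip":255,"travel":[0,0,0],"twist":0}]' >/dev/null; python3 m.py
```

```text
MZ 0.511 F [1.4 3.4 4.3] yaw -103.1 q6 1.58 w 0.0575
   MZ 0.072 F [2.6 4.6 4.7] yaw -103.1 q6 1.58 w 0.0569
   MZ 0.004 F [3.  5.  5.3] yaw -103.1 q6 1.58 w 0.0570
```

```bash
python3 -m jog '[{"grip":0,"travel":[0,0,0],"twist":0},{"grip":0,"travel":[0,0,0],"twist":0},{"grip":0,"travel":[0,0,0],"twist":0},{"grip":0,"travel":[0,0,0],"twist":0},{"grip":0,"travel":[0,0,0],"twist":0},{"grip":0,"travel":[0,0,0],"twist":0}]'; python3 m.py
python3 -m jog '[{"grip":0,"travel":[0,0,1],"twist":0},{"grip":0,"travel":[0,0,3],"twist":0},{"grip":0,"travel":[0,0,4],"twist":0},{"grip":0,"travel":[0,0,4],"twist":0},{"grip":0,"travel":[-2,-4,3],"twist":0},{"grip":0,"travel":[-2,-5,0],"twist":0},{"grip":0,"travel":[-2,-5,0],"twist":0},{"grip":0,"travel":[0,-5,0],"twist":0}]'
python3 -m jog '[{"grip":0,"travel":[0,-5,0],"twist":0},{"grip":0,"travel":[0,0,0],"twist":0},{"grip":0,"travel":[0,0,0],"twist":0}]'; python3 m.py
python3 - <<'E'
from h import *
a=snap('top');b=snap('scene')
print('plunger top if seated:',[np.round(proj(c,[.5385,-.0055,.18]),1) for c in('top','scene')])
sa=cv2.resize(a[140:260,270:390],None,fx=3.3,fy=3.3); sb=cv2.resize(b[120:240,270:390],None,fx=3.3,fy=3.3)
save(np.hstack([sa,sb]),'c5.png')
E
```

```text
time: 16.85
position: [0.5384, -0.0057, 0.1384]
tool_rot: [0.993, -0.115, -0.0, 0.0]
ft_force: [1.4, -0.2, 0.5]
grip_width: 0.0862
   MZ 0.031 F [ 1.4 -0.2  0.5] yaw -103.2 q6 1.58 w 0.0862
time: 17.65
position: [0.4804, -0.1857, 0.2877]
tool_rot: [0.993, -0.115, -0.0, -0.0]
ft_force: [1.7, 0.3, 0.4]
grip_width: 0.0868
time: 17.95
position: [0.4825, -0.2366, 0.2868]
tool_rot: [0.993, -0.117, 0.0, -0.0]
ft_force: [0.5, 0.1, -0.2]
grip_width: 0.087
   MZ 0.002 F [ 0.5  0.1 -0.2] yaw -103.4 q6 1.14 w 0.0870
plunger top if seated: [array([326.7, 189.5]), array([332.4, 176.4])]
```

View pics/c5.png

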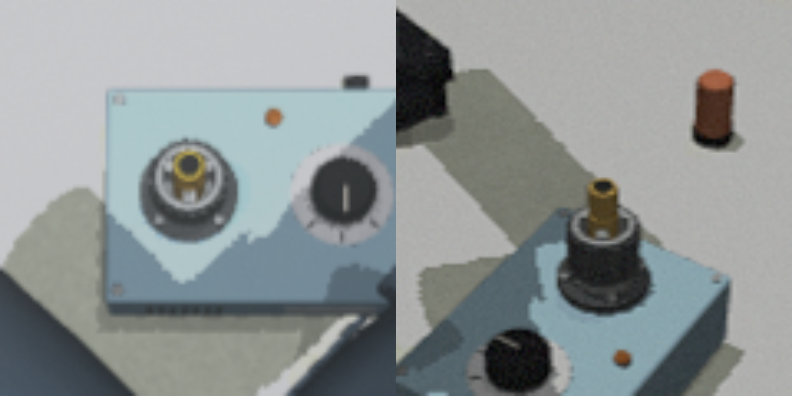

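The plunger's top is at top-view (327,189.4) and scene (332.7,176.4), matching the seated prediction within 0.5 px, and knob and can are unchanged. But the torque rise began right when I raised the grip from 32 to 50 N, so finger slip isn't ruled out. I'll check the jaws up close, before and after.

Run:
```python
from h import *
ims=[snap('top').astype(float) for _ in range(4)]; a=np.mean(ims,0).astype(np.uint8)
i0=cv2.imread('pics/top0.png')[...,::-1]
f=lambda i:cv2.resize(i[175:215,307:347],None,fx=9.5,fy=9.5,interpolation=cv2.INTER_CUBIC)
sc=np.mean([snap('scene').astype(float) for _ in range(4)],0).astype(np.uint8)
save(np.clip(np.hstack([f(i0),f(a)]).astype(float)*1.2,0,255).astype(np.uint8),'c6.png')
```

```text
(no output)
```

View pics/c6.png

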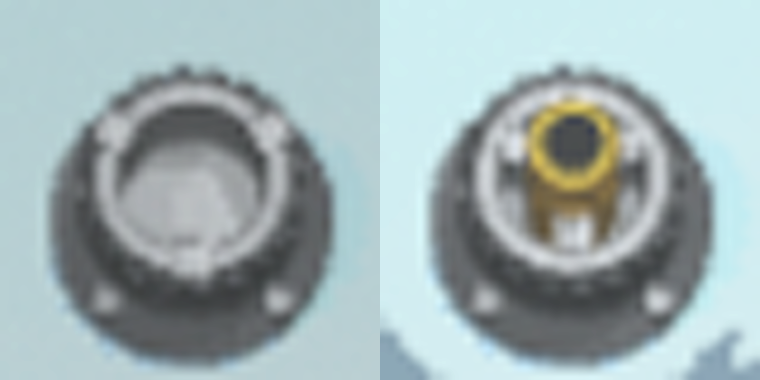

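Before, the jaw tips sat at the rim, e.g. crop (192,258). Now they reach the brass at (572,215), (517,142) and (628,142), so the sleeve did turn the full way. The static torque shift of about 0.2 N·m doesn't depend on slip either. The robot is clear, so I'm handing in.

```bash
python3 -c "
from rig import *
print(get_obs()['ft_force'],get_obs()['time']);print(hand_in())"
```

```text
[ 0.27890173  0.68528488 -0.07713923] 18.45
the job is handed in; nothing more can be done
None
```

The middle-sized plunger is standing on the floor of the chuck's bore with the three jaws closed on it. I handed in at 18.5 s of the 67 s allowed. No verdict is reported.

**Placing:** I picked the plunger by its 88 mm height, between a small and a 127 mm look-alike. I lowered it until it touched the bore floor at the expected height, where the vertical force went from -3 to +5 N.

**Tightening:** I turned the sleeve about 234° clockwise in a single grasp.

| Torque reading | Jaws free | At the end |
|---|---|---|
| Sleeve moving | about 0.31 N·m | about 0.51 N·m |
| Sleeve at rest | about -0.2 N·m | about +0.04 N·m |

Both rows put the back torque at about 0.2 to 0.24 N·m, inside the best band.

**Last checks:**
- **Plunger:** its top is within 0.5 px of the seated, upright position in both cameras, and the jaws visibly touch the brass.
- **Surroundings:** the selector is still at its middle mark and the relay can looks unmoved. I did not re-measure the lid or the rubber foot; the arm never went near them.
- **Robot:** open, clear and reading about zero force.

**What disagreed:**
- Free-turning torque read 0.31 N·m rather than the stated 0.22.
- The rise began just after I raised the grip from 32 to 50 N, so I suspected finger slip. The closed jaws and the shift at rest argue against it, but I did not test it separately.
- The jaw travel in the pictures suggests up to 0.33 N·m while I was still holding the sleeve. That is below the crush limit, and the sleeve springs back to at most 0.22 N·m when let go.

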